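Lock the bitumen mould clamp with its linch pin

ROBOT

A 7-joint arm with a two-finger parallel gripper is mounted at the origin on the work surface. World frame = base frame: x ahead of the robot, y to its left, z up, the work surface at z = 0. Lengths are in m, angles in rad, forces in N, time in s.
With the tool pointing down it reaches from about 0.4 to 0.875 m from the base axis. Payload 19.3 kg.
Tool frame: the origin (TCP) lies between the finger pads; the fingertips stand 17 mm ahead of it and the grasp point (between the pads) lies 2 mm behind it; z points along the fingers, x is the direction in which the jaws open and shut, and the axes are right-handed (so a half turn about z gives the same grasp; the last joint's range is limited). The gripper opens to 85 mm and grips with 20 to 120 N. Pads are 22 mm wide; open, the fingers measure 114 mm over their backs; the gripper's body (76 mm by 85 mm) begins 54 mm behind the grasp point. The pads swing forward as they close: fully open they stand 13 mm farther back than shut.
Start: joints at [-1.304, 0.521, -0.036, 1.599, 0.021, 1.021, -0.113], TCP at [0.207, 0.59, 0.248] pointing down, gripper open.
Joint ranges: [-2.91, 2.91], [-0.3, 2.13], [-1.5, 1.42], [0.17, 2.43], [-1.26, 4.41], [0.16, 1.93], [-2.52, 2.52]. Speed limits (rad/s): [1.89, 1.89, 2.39, 2.39, 3.01, 3.01, 3.01].

INTERFACE

Orientations are given as [roll, pitch, yaw] about the fixed x, y, z axes, in that order (R = Rz(yaw) Ry(pitch) Rx(roll)).
In Python, from workcell import bot gives the robot as it stands. The module is installed in compiled form; this text tells all that it offers.
- The arm moves only by the tool arm_command, never from a script. Its argument "targets" is a list of rows, each a list of 6 numbers: the shift along the tool's x, y, z in mm, then the turn, a rotation vector about the tool's x, y, z in degrees. In form: [[x, y, z, wx, wy, wz], ...]. A call has 1 to 8 rows; each row shifts and turns the pose as measured when the row begins, along the tool's axes as they then stand; what a row does not reach is not made up. A row lasts 1/10 s, in which the tool goes at most 50 mm and 8.59 degrees, less where a joint would pass 70% of its speed; a pose out of reach is approached as far as the arm can. A call is refused whole if a number of a shift passes 50 or a number of a turn 8.59, either way. A call with a gripper value outside its range is refused whole. "grip" is the opening in per cent of the stroke, from 0 (shut) to 100 (fully open), set as the call begins (left out, the last holds). The fingers move at their own pace and stop on an object; "grip_force" is the grip in N (left out, the last holds). Time passes only in rows, so rows that do not move let the fingers close. It gives the time, the measured TCP pose, the force and the opening at its end, in the units of the state.
- bot.observe(): the state, without advancing time (a new reading comes with each control period).
- bot.grab_frame(name): name is "scene" or "top" or "wrist"; returns a dict with "color" (480x640x3 uint8, red, green, blue), "depth" (480x640 float32, m along the optical axis (not along the pixel's ray), 0 where there is no reading), "fov_y" (degrees; the focal length in pixels is half the picture's height over the tangent of half this angle, whatever the lens; pixels are square), "cx", "cy" (the principal point, pixels), "R" (3x3) and "t" (3): a world point X has camera coordinates R X + t; the wrist camera has in their place "hand_eye" (4x4, takes a point from camera to tool coordinates, whose origin is the TCP and whose axes are the tool frame's). Camera axes: x right, y down, z forward; pixel columns grow to the right and rows downward; lengths in m; the calibration is good to about 2 mm. A picture is of the moment at which its call begins: read the wrist's pose just before it.
- bot.job_done(): hands the job in, once; it reports no verdict.
The state is a dict: "clock": time; "qpos": joint angles; "qd": joint speeds; "joint_efforts": joint torques, N m; "position": TCP position; "tool_rot": TCP orientation; "force": force on the tool from outside, world axes, zero at the start; "moment": the same for the moment, N m; "grip_width": finger opening in m.
Only numpy, scipy, OpenCV 4.12 (cv2) and the standard library are available. Lean on these libraries where they do the work, as an engineer would, in place of code of your own. Each camera call takes 0.05 s, during which the arm holds its last target. There are 200 camera calls.

TASK

Lock the clamp of the mould jig: take the linch pin from its black rest, push it gently through the cross-hole of the upright steel stud until its head is fully home against the stud, then flip the sprung ring over the stud and press it down past the pin's rounded end until it snaps shut. Feel your way with light force (about 10 N is enough for both the pin and the ring; much more counts as forcing it), and leave the jar, the brass weight and the wrench where they are.

Things in the scene. Friction and masses are not known exactly. Their poses are not given: they have to be found in the camera images.
- jig: Mould jig fixed to the bench: grey base plate, brass blocks and blue clamp pieces (top 46 mm up), between them an upright steel stud 26 mm wide (y), 28 mm thick (x), top at 100 mm, with a level cross-hole right through it along the jig's x. Origin: on the bench below the nominal mouth of the hole; x along the hole, the way the pin is pushed; z up.
- hole (a point): Nominal centre of the 15 mm hole's mouth, 85 mm above the bench. y and z are true, but the stud really stands up to 12 mm nearer or farther along x (unmeasured, differs each time, does not give): find its face by feel. Below the mouth a dark ledge 15 mm wide juts 26 mm to -x, its top 12 mm below the hole's axis; it stops the head rolling. A sprung ball in the bore drags on the shank (2 to 5 N).
- cradle: Black rest fixed to the bench: base 110 x 70 x 10 mm, a rib 14 mm wide carrying the pin's head from below (rib top at 45 mm) and two cheeks beside the shank up to 53 mm above the bench. Lift the pin straight up by 20 mm or more to clear it.
- pin: Linch pin, about 0.2 kg, level in the rest, axis 55 mm up. Shank 12 mm thick, 36 mm long with its round nose. Dark block head 38 mm long (x -38 to 0), 18 wide (y), 20 high (z): pinch it across y from above near x = -17 mm. Origin: on the shank's axis at the head's front face, which seats on the stud. x along the shank to its nose, z up.
- ring (a joint): Angle (rad) of the brass ring hinged to the pin's head. 0: leaning back, 130 degrees from the shank's direction; 0.70: straight up; 2.27: in line with the shank; end stop 2.45. From about 2.15 its end bar rides on the nose; pressed on its tab it stretches and snaps past with about 5 to 10 N. Shut: above 2.37. It stays where left.
- ring_tab (a point): Centre of the red tab on the ring's end, 80.5 mm from the hinge; tab 20 mm long (along the ring), 24 mm wide, 4 mm thick: the place to push with a fingertip.
- jar: Amber glass jar, 60 mm across, 85 mm high, bystander. Origin: centre of its underside.
- weight: Brass calibration weight, 40 mm across, 52 mm high, bystander. Origin: centre of its underside.
- wrench: Steel wrench 170 mm long lying on the bench, bystander.
- ring_hinge (a point): Middle of the ring's hinge on the pin, 34 mm behind the pin's origin; hinge line along the pin's y. The ring: 5 mm bar, 41 mm wide, its end bar 69.5 mm from here. Shut, it goes round both sides of the stud; if the pin's head is more than about 3 mm off the stud, the end bar lands on the stud and cannot shut.
Mind the look-alikes: they are no part of the job. Leave any purple look-alike of the pin alone. Several things have the shape of the jig; the one meant has the colours described above.

How it is judged:
By the outcome, as a careful person would: the job done as asked, in the order asked, and still so for the second after the job is handed in, with the robot touching nothing.
It also fails if it takes over 70 s, if anything falls off the work surface, if the arm or the gripper's body presses on something with over 40 N, if the wrist force passes 120 N, or if a joint passes its speed limit or range.

## Working session

There is one attempt and no reset: what is moved stays moved. The work goes in short steps, Python scripts to look and compute and a tool call to move; the robot and the scene stay as the last step left them, time stands still between calls to the robot, and variables do not carry over. Pictures are saved under pics/ and viewed, about 8 in all and at most 12, crops included, and the job is handed in when it is done.

Besides the shell and the picture viewer there is one more tool, called after ">>>" as a command line: name --pt "numbers of a row" for each row, then --argument value for the rest. arm_command: Moves the arm, as the interface text tells. Its arguments: {"type":"object","properties":{"targets":{"type":"array"},"grip":{"type":"number"},"grip_force":{"type":"number"}},"required":["targets"]}

```bash
mkdir -p pics; cat > h.py <<'E'
import numpy as np, cv2
from workcell import bot
from scipy.spatial.transform import Rotation as Ro
def grab(n):
    s=bot.observe(); f=bot.grab_frame(n); f['s']=s
    H,W=f['depth'].shape; f['f']=H/2/np.tan(np.radians(f['fov_y'])/2)
    if 'hand_eye' in f:
        T=np.eye(4); T[:3,:3]=Ro.from_euler('xyz',s['tool_rot']).as_matrix(); T[:3,3]=s['position']
        f['M']=T@np.array(f['hand_eye'])
    else:
        E=np.eye(4); E[:3,:3]=f['R']; E[:3,3]=np.ravel(f['t']); f['M']=np.linalg.inv(E)
    return f
def cloud(f):
    d=f['depth']; v,u=np.mgrid[:d.shape[0],:d.shape[1]]
    P=np.stack([(u-f['cx'])/f['f']*d,(v-f['cy'])/f['f']*d,d],-1)
    return P@f['M'][:3,:3].T+f['M'][:3,3]
def onplane(f,u,v,z):
    r=f['M'][:3,:3]@np.array([(u-f['cx'])/f['f'],(v-f['cy'])/f['f'],1]); o=f['M'][:3,3]
    return o+r*(z-o[2])/r[2]
def save(f,name,crop=None,sc=1):
    im=f['color'][...,::-1]
    if crop: u0,v0,u1,v1=crop; im=im[v0:v1,u0:u1]
    cv2.imwrite('pics/'+name,cv2.resize(im,None,fx=sc,fy=sc,interpolation=cv2.INTER_CUBIC))
E
python3 - <<'E'
from h import *
import pickle
for n in('top','scene'):
    f=grab(n); save(f,n+'1.png'); pickle.dump(f,open(n+'.pkl','wb'))
    print(n,f['fov_y'],f['cx'],f['cy'],f['M'].round(3).tolist())
print(bot.observe())
E
```

```text
top 46.658259692532354 316.3361384686561 237.78057303864685 [[0.006, -0.996, 0.089, 0.451], [-1.0, -0.005, 0.018, -0.004], [-0.018, -0.089, -0.996, 1.314], [0.0, 0.0, 0.0, 1.0]]
scene 47.237237761173255 321.629249733819 240.50067781455084 [[-0.665, 0.612, -0.428, 1.002], [0.746, 0.534, -0.397, 0.419], [-0.014, -0.583, -0.812, 0.928], [0.0, 0.0, 0.0, 1.0]]
{'clock': 0.1, 'qpos': array([-1.30420145,  0.52193254, -0.03635766,  1.5999245 ,  0.02121104,
        1.02108261, -0.11283306]), 'qd': array([-0.00175375, -0.00176768, -0.00096672, -0.00286308,  0.00149549,
       -0.00049798,  0.00077224]), 'joint_efforts': array([ 4.69862774e-03, -9.28474689e+01,  1.98421754e+00, -3.70520067e+01,
        1.81209639e-02,  5.45276154e-03, -5.40922076e-05]), 'position': array([0.20646739, 0.58962996, 0.24780606]), 'tool_rot': array([3.14153246e+00, 9.59804992e-04, 1.23398889e+00]), 'force': array([0.50105332, 0.32319523, 0.1728828 ]), 'moment': array([ 0.01451521, -0.00690332, -0.02325593]), 'grip_width': 0.08550973044314587}
```

View pics/top1.png

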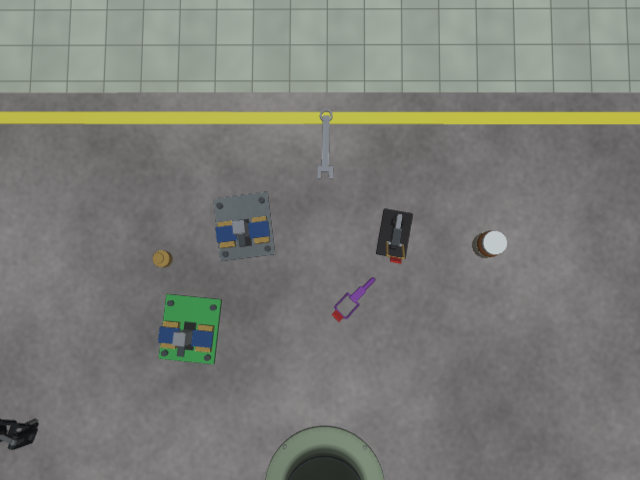

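View pics/scene1.png

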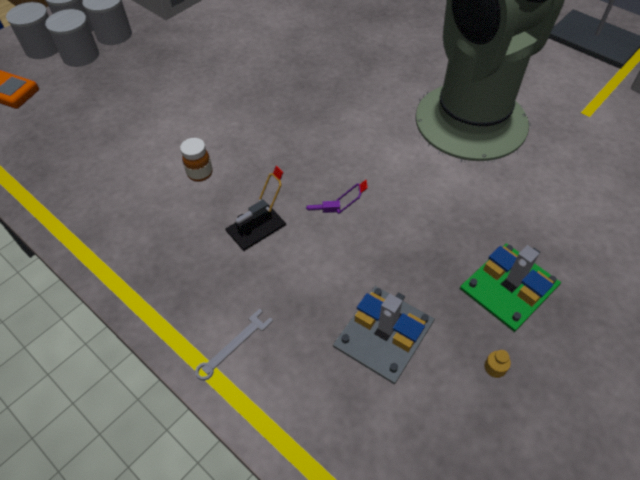

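The real pin is at top (396,232), in the black rest. The purple one at (352,298) is the look-alike. The grey jig at (243,227) is the one I want, and the green jig at (190,330) is a look-alike. Next, one close crop of both.

```bash
python3 - <<'E'
from h import *
import pickle
f=pickle.load(open('top.pkl','rb'))
im=f['color'][...,::-1]
a=cv2.resize(im[185:270,205:285],None,fx=5,fy=5,interpolation=cv2.INTER_CUBIC)
b=cv2.resize(im[185:270,360:440],None,fx=5,fy=5,interpolation=cv2.INTER_CUBIC)
cv2.imwrite('pics/crop.png',np.hstack([a,b]))
C=cloud(f)
for (u,v) in [(239,226),(396,232),(397,220),(396,261),(226,233),(262,230),(385,250)]: print(u,v,C[v,u].round(4))
def rect(m,n):
    q=C[m]; r=cv2.minAreaRect((q[:,:2]*1000).astype(np.float32)); print(n,m.sum(),q.mean(0).round(4),r)
z=C[...,2]; v,u=np.mgrid[:480,:640]
J=(u>205)&(u<285)&(v>185)&(v<270); K=(u>360)&(u<430)&(v>190)&(v<275)
rect(J&(z>.092),'studtop'); rect(J&(z>.005)&(z<.02),'plate')
rect(J&(z>.04)&(z<.05),'clamps'); rect(K&(z>.004)&(z<.016),'crbase'); rect(K&(z>.057)&(z<.068),'head')
rect(K&(z>.075),'ring')
E
```

```text
239 226 [0.5835 0.1883 0.1038]
396 232 [ 0.5754 -0.1596  0.0679]
397 220 [ 0.604  -0.1635  0.0564]
396 261 [ 0.5071 -0.1507  0.1359]
226 233 [0.5736 0.2272 0.0455]
262 230 [0.5807 0.1442 0.0476]
385 250 [ 0.5386 -0.1407  0.0116]
studtop 184 [0.5676 0.168  0.2395] ((528.7642211914062, 96.66397857666016), (252.08958435058594, 35.72589874267578), 60.212276458740234)
plate 2360 [0.6001 0.19   0.0125] ((591.6084594726562, 190.0701904296875), (198.2117919921875, 186.83949279785156), 0.33999142050743103)
clamps 573 [0.5785 0.1882 0.046 ] ((579.0911865234375, 190.05325317382812), (59.58075714111328, 122.4508056640625), 8.62985610961914)
crbase 1638 [ 0.582  -0.1633  0.0086] ((581.1210327148438, -165.45791625976562), (160.94590759277344, 197.3797149658203), 89.9901123046875)
head 209 [ 0.5767 -0.1615  0.0633] ((582.1325073242188, -162.87945556640625), (38.65066909790039, 71.43025207519531), 79.2320556640625)
ring 152 [ 0.5106 -0.1331  0.2649] ((503.3861389160156, -86.02389526367188), (47.56877517700195, 189.4007110595703), 18.596235275268555)
```

View pics/crop.png

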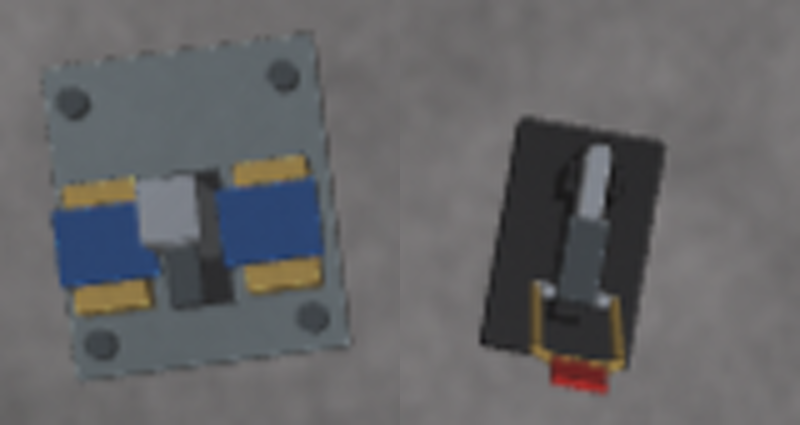

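The crop confirms the choice. The grey jig's dark ledge faces the robot, so the hole runs away from it at a yaw of about +8°. The real pin's yaw is about -10°, and its ring leans back toward the robot. I'll move above the pin.

>>> arm_command --pt "-36 35 0 0 0 0" --pt "-36 35 0 0 0 0" --pt "-36 35 0 0 0 0" --pt "-36 35 0 0 0 0" --pt "-36 35 0 0 0 0" --pt "-36 35 0 0 0 0" --pt "-36 35 0 0 0 0" --pt "-36 35 0 0 0 0"

```text
clock: 0.9
position: [0.3717, 0.2278, 0.2451]
tool_rot: [-3.139, 0.003, 1.244]
force: [1.2, 0.1, 1.1]
grip_width: 0.0851
```

>>> arm_command --pt "-36 35 0 0 0 0" --pt "-36 35 0 0 0 0" --pt "-36 35 0 0 0 0" --pt "-36 35 0 0 0 0" --pt "-36 35 0 0 0 0" --pt "-36 35 0 0 0 0" --pt "-36 35 0 0 0 0" --pt "-36 35 0 0 0 0"

```text
clock: 1.7
position: [0.5403, -0.135, 0.2455]
tool_rot: [-3.14, 0.002, 1.245]
force: [0.2, 1.3, 0.6]
grip_width: 0.0853
```

```bash
cat >> h.py <<'E'
def to(p,yaw=None):
    s=bot.observe(); R=Ro.from_euler('xyz',s['tool_rot'])
    print('clk',round(s['clock'],2),'pos',s['position'].round(4),'rpy',np.degrees(s['tool_rot']).round(2),'F',s['force'].round(1),'w',round(s['grip_width'],4))
    print('tool shift mm',(R.inv().apply(np.array(p)-s['position'])*1000).round(1))
    if yaw is not None: print('turn deg',(R.inv()*Ro.from_euler('xyz',[np.pi,0,np.radians(yaw)])).as_rotvec(degrees=True).round(2))
E
python3 -c "
from h import *
to([.545,-.157,.25],79.5)"
```

```text
clk 1.7 pos [ 0.5403 -0.135   0.2455] rpy [-1.7988e+02  9.0000e-02  7.1340e+01] F [0.2 1.3 0.6] w 0.0853
tool shift mm [-19.3  11.5  -4.5]
turn deg [-0.13  0.09 -8.16]
```

>>> arm_command --pt "-19 11 -4 0 0 -8" --pt "0 0 0 0 0 0" --pt "0 0 0 0 0 0"

```text
clock: 2.0
position: [0.545, -0.164, 0.248]
tool_rot: [-3.138, 0.004, 1.381]
force: [0.3, 0.3, 0.6]
grip_width: 0.0856
```

```bash
python3 - <<'E'
from h import *
import pickle
to([.55,-.157,.25],79.5)
f=grab('wrist'); pickle.dump(f,open('w1.pkl','wb')); save(f,'w1.png')
print(f['M'].round(3).tolist(),f['f'])
E
```

```text
clk 2.0 pos [ 0.545 -0.164  0.248] rpy [-179.78    0.22   79.1 ] F [0.3 0.3 0.6] w 0.0856
tool shift mm [ 7.8  3.6 -2. ]
turn deg [-0.22  0.22 -0.4 ]
[[0.189, 0.945, 0.266, 0.478], [0.982, -0.181, -0.055, -0.15], [-0.003, 0.272, -0.962, 0.373], [0.0, 0.0, 0.0, 1.0]] 397.47501013172587
```

View pics/w1.png

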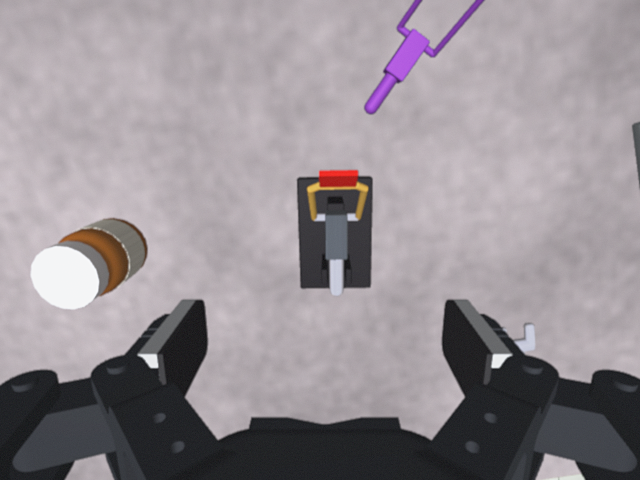

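The wrist view shows the head at about (336,237), the shank down to (337,295), the ring tab at (338,178), and the jar well clear. I'll measure the head from the depth image.

```bash
python3 - <<'E'
from h import *
import pickle
f=pickle.load(open('w1.pkl','rb')); C=cloud(f); z=C[...,2]; v,u=np.mgrid[:480,:640]
B=(u>295)&(u<375)&(v>165)&(v<300)
def rect(m,n):
    q=C[m]; r=cv2.minAreaRect((q[:,:2]*1000).astype(np.float32)); print(n,m.sum(),q.mean(0).round(4),np.round(r[0],1),np.round(r[1],1),round(r[2],1))
rect(B&(z>.0615)&(z<.069)&(u>322)&(u<350)&(v>214),'head')
rect(B&(z>.055)&(z<.0615)&(u>322)&(u<350)&(v>250),'shank')
rect(B&(z>.006)&(z<.015),'base')
rect(B&(z>.115)&(z<.15),'tab')
for vv in range(205,300,6): print(vv,C[vv,337].round(4))
print(z[150:160,320:350].mean())
t=np.linalg.inv(f['M'])@np.append(f['s']['position'],1); print('TCP px',f['f']*t[:2]/t[2]+[f['cx'],f['cy']])
E
```

```text
head 993 [ 0.5664 -0.1586  0.0637] [ 566.8 -158.8] [17.8 37.4] 80.0
shank 480 [ 0.6027 -0.1651  0.0586] [ 604.1 -165.2] [11.2 34.8] 79.8
base 4927 [ 0.5803 -0.1622  0.0088] [ 580.2 -161. ] [ 69.9 109.6] 80.0
tab 750 [ 0.5124 -0.1491  0.1257] [ 512.7 -149.9] [30.5 14.2] 79.2
205 [ 0.5447 -0.1535  0.0435]
211 [ 0.5487 -0.1543  0.0484]
217 [ 0.5503 -0.155   0.0632]
223 [ 0.5552 -0.1559  0.0629]
229 [ 0.5599 -0.1568  0.0638]
235 [ 0.5647 -0.1577  0.0644]
241 [ 0.5697 -0.1586  0.0642]
247 [ 0.5749 -0.1596  0.0634]
253 [ 0.5797 -0.1605  0.0643]
259 [ 0.5851 -0.1614  0.0635]
265 [ 0.5914 -0.1625  0.0603]
271 [ 0.597  -0.1635  0.0592]
277 [ 0.6022 -0.1645  0.0596]
283 [ 0.6078 -0.1655  0.059 ]
289 [ 0.613  -0.1665  0.0594]
295 [ 0.6189 -0.1675  0.0585]
0.0013044371652280117
TCP px [323.32762303 327.91169343]
```

```bash
python3 -c "
from h import *
to([.5687,-.159,.11],80)"
```

```text
clk 2.05 pos [ 0.5449 -0.1639  0.2481] rpy [-179.79    0.23   79.14] F [-0.5 -0.3 -0.5] w 0.0857
tool shift mm [  9.8  22.9 138. ]
turn deg [-0.21  0.22 -0.86]
```

>>> arm_command --pt "10 23 0 -0.2 0.2 -0.9" --pt "0 0 35 0 0 0" --pt "0 0 35 0 0 0" --pt "0 0 35 0 0 0" --pt "0 0 25 0 0 0" --pt "0 0 0 0 0 0"

```text
clock: 2.65
position: [0.5707, -0.1485, 0.1151]
tool_rot: [3.14, -0.003, 1.397]
force: [-1.2, -0.1, 0.3]
grip_width: 0.0855
```

```bash
python3 -c "
from h import *
to([.5687,-.159,.059],80)"
```

```text
clk 2.65 pos [ 0.5707 -0.1485  0.1151] rpy [ 1.7989e+02 -1.5000e-01  8.0070e+01] F [-1.2 -0.1  0.3] w 0.0855
tool shift mm [-10.8  -0.2  56.1]
turn deg [ 0.11 -0.15  0.07]
```

>>> arm_command --pt "-10 0 20 0 0 0" --pt "0 0 15 0 0 0" --pt "0 0 0 0 0 0"

```text
clock: 2.95
position: [0.5703, -0.1552, 0.0819]
tool_rot: [3.138, -0.004, 1.399]
force: [0.4, 0.9, 0.6]
grip_width: 0.0854
```

```bash
python3 -c "
from h import *
to([.5687,-.159,.059],80)"
```

```text
clk 2.95 pos [ 0.5703 -0.1552  0.0819] rpy [179.77  -0.2   80.13] F [0.4 0.9 0.6] w 0.0854
tool shift mm [-4.1 -1.1 22.8]
turn deg [ 0.23 -0.2   0.13]
```

>>> arm_command --pt "-4 -1 15 0.2 -0.2 0" --pt "0 0 8 0 0 0" --pt "0 0 0 0 0 0" --pt "0 0 0 0 0 0"

```text
clock: 3.35
position: [0.5704, -0.1577, 0.0604]
tool_rot: [3.138, -0.0, 1.399]
force: [0.3, -0.1, 0.7]
grip_width: 0.0856
```

```bash
python3 -c "
from h import *
to([.5687,-.159,.059],80)"
```

```text
clk 3.35 pos [ 0.5704 -0.1577  0.0604] rpy [ 1.798e+02 -2.000e-02  8.016e+01] F [ 0.3 -0.1  0.7] w 0.0856
tool shift mm [-1.5 -1.5  1.4]
turn deg [ 0.2  -0.02  0.16]
```

>>> arm_command --pt "-1.5 -1.5 1.5 0 0 0" --pt "0 0 0 0 0 0" --pt "0 0 0 0 0 0" --grip 30 --grip_force 50

```text
clock: 3.65
position: [0.569, -0.159, 0.0599]
tool_rot: [3.137, -0.0, 1.399]
force: [-0.7, 0.1, 0.2]
grip_width: 0.0438
```

>>> arm_command --pt "0 0 0 0 0 0" --pt "0 0 0 0 0 0" --pt "0 0 0 0 0 0" --pt "0 0 0 0 0 0" --pt "0 0 0 0 0 0" --pt "0 0 0 0 0 0" --grip 0

```text
clock: 4.25
position: [0.5692, -0.1591, 0.0604]
tool_rot: [3.136, -0.001, 1.399]
force: [-0.7, -0.1, 0.4]
grip_width: 0.017
```

>>> arm_command --pt "0 0 -10 0 0 0" --pt "0 0 -15 0 0 0" --pt "0 0 -20 0 0 0" --pt "0 0 -30 0 0 0" --pt "0 0 -40 0 0 0" --pt "0 0 -40 0 0 0" --pt "0 0 0 0 0 0"

```text
clock: 4.95
position: [0.5675, -0.1593, 0.2272]
tool_rot: [3.136, -0.001, 1.398]
force: [0.1, -0.6, -2.9]
grip_width: 0.0174
```

```bash
python3 -c "
from h import *
to([.46,.165,.21],97.5)"
```

```text
clk 4.95 pos [ 0.5675 -0.1593  0.2272] rpy [ 1.7965e+02 -3.0000e-02  8.0100e+01] F [ 0.1 -0.6 -2.9] w 0.0174
tool shift mm [ 301.  -161.8   16.4]
turn deg [  0.35   0.02 -17.4 ]
```

>>> arm_command --pt "30 -16 2 0 0 -2.2" --pt "35 -19 2 0 0 -2.2" --pt "35 -22 2 0 0 -2.2" --pt "35 -24 2 0 0 -2.2" --pt "35 -26 2 0 0 -2.2" --pt "30 -26 2 0 0 -2.2" --pt "20 -15 2 0 0 -2.2" --pt "10 -8 2 0 0 -2"

```text
clock: 5.75
position: [0.4198, 0.082, 0.2154]
tool_rot: [3.126, 0.004, 1.71]
force: [-0.2, -0.4, -2.7]
grip_width: 0.0169
```

```bash
python3 -c "
from h import *
to([.46,.165,.21],97.5)"
```

```text
clk 5.75 pos [0.4198 0.082  0.2154] rpy [179.11   0.2   97.95] F [-0.2 -0.4 -2.7] w 0.0169
tool shift mm [76.7 51.2  5.9]
turn deg [0.89 0.2  0.45]
```

>>> arm_command --pt "35 25 3 0.4 0.1 0.2" --pt "28 18 2 0.4 0.1 0.2" --pt "14 8 0 0 0 0" --pt "0 0 0 0 0 0" --pt "0 0 0 0 0 0"

```text
clock: 6.25
position: [0.4602, 0.1668, 0.2123]
tool_rot: [3.139, 0.0, 1.704]
force: [0.8, -0.1, -2.2]
grip_width: 0.0169
```

```bash
python3 - <<'E'
from h import *
import pickle
to([.46,.165,.21],97.5)
f=grab('wrist'); pickle.dump(f,open('w2.pkl','wb')); save(f,'w2.png')
E
```

```text
clk 6.25 pos [0.4602 0.1668 0.2123] rpy [1.7985e+02 2.0000e-02 9.7660e+01] F [ 0.8 -0.1 -2.2] w 0.0169
tool shift mm [-1.8 -0.5  2.3]
turn deg [0.15 0.02 0.16]
```

View pics/w2.png

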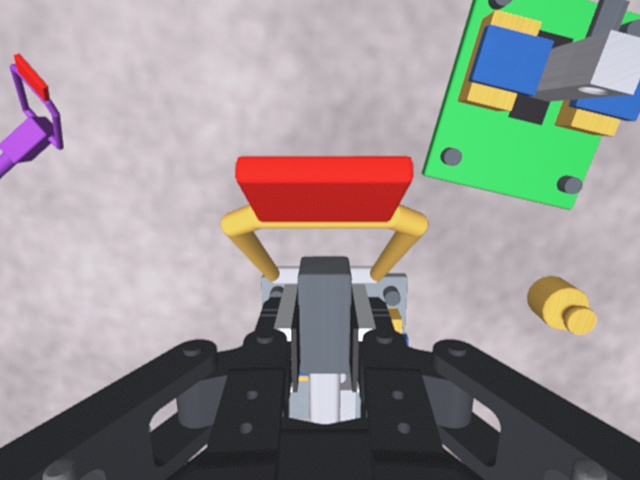

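The camera sits behind the hand, so the gripper hides the jig ahead. I'll go past it, so the jig appears in the free upper part of the picture.

>>> arm_command --pt "0 0 -35 0 0 0" --pt "0 20 -35 0 0 0" --pt "5 35 -10 0 0 0" --pt "5 40 0 0 0 0" --pt "5 40 0 0 0 0" --pt "5 35 0 0 0 0" --pt "0 15 0 0 0 0" --pt "0 0 0 0 0 0"

```text
clock: 7.1
position: [0.6457, 0.1996, 0.2974]
tool_rot: [3.139, 0.004, 1.694]
force: [-0.4, -0.3, -2.8]
grip_width: 0.0167
```

>>> arm_command --pt "0 15 0 0 0 0" --pt "0 0 0 0 0 0" --pt "0 0 0 0 0 0"

```text
clock: 7.4
position: [0.6598, 0.1975, 0.2973]
tool_rot: [3.141, 0.005, 1.691]
force: [0.0, 0.0, -1.2]
grip_width: 0.0171
```

```bash
python3 - <<'E'
from h import *
import pickle
to([.66,.2,.28],97.5)
f=grab('wrist'); pickle.dump(f,open('w3.pkl','wb')); save(f,'w3.png')
E
```

```text
clk 7.4 pos [0.6598 0.1975 0.2973] rpy [179.98   0.28  96.86] F [ 0.   0.  -1.2] w 0.0171
tool shift mm [ 2.6  0.5 17.3]
turn deg [ 0.02  0.28 -0.64]
```

View pics/w3.png

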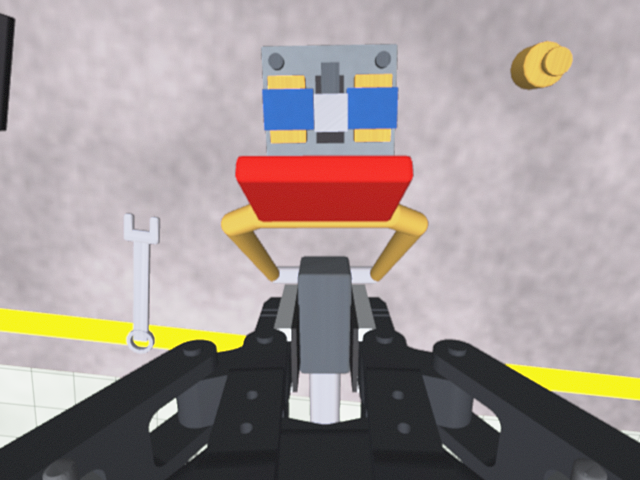

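The jig is in clear view: stud top at (331,112), ledge at (331,75), clamps spanning u 263 to 398. I'll measure it in 3D.

```bash
python3 - <<'E'
from h import *
import pickle
f=pickle.load(open('w3.pkl','rb')); C=cloud(f); z=C[...,2]; v,u=np.mgrid[:480,:640]
B=(u>255)&(u<405)&(v>38)&(v<154); c=f['color'].astype(int)
def rect(m,n):
    m=cv2.morphologyEx(m.astype(np.uint8),cv2.MORPH_OPEN,np.ones((2,2)))>0
    q=C[m]; r=cv2.minAreaRect((q[:,:2]*1000).astype(np.float32)); print(n,m.sum(),q.mean(0).round(4),np.median(q[:,2]).round(4),np.round(r[0],1),np.round(r[1],1),round(r[2],1))
rect(B&(z>.095)&(z<.11)&(u>305)&(u<355),'stud')
rect(B&(z>.038)&(z<.054)&(c[...,2]>c[...,0]+50),'blue')
rect(B&(z>.068)&(z<.08)&(u>305)&(u<355)&(v<92),'ledge')
rect(B&(z>.004)&(z<.018),'plate')
# head in hand
H=(u>300)&(u<350)&(v>262)&(v<372); P=C[H]; print('head',np.median(P[:,2]),P[abs(P[:,2]-np.median(P[:,2]))<.003].mean(0))
S=(u>312)&(u<338)&(v>385)&(v<415); print('shank',C[S].mean(0))
for vv in (264,290,320,350,370): 
  for uu in (303,326,347): print(vv,uu,C[vv,uu].round(4))
E
```

```text
stud 1278 [0.5849 0.1935 0.0957] 0.0988 [584.5 194.9] [33. 32.] 7.1
blue 4057 [0.5804 0.1929 0.0464] 0.0447 [579.9 194.7] [ 38.6 133.8] 7.8
ledge 537 [0.5567 0.1896 0.0693] 0.0717 [564.4 191.7] [52.3 17. ] 7.5
plate 6042 [0.5643 0.1913 0.0137] 0.0109 [573.3 193. ] [102.6 131.7] 7.7
head 0.30052774250597614 [0.65582839 0.19741624 0.3005541 ]
shank [0.68974928 0.20151574 0.29677691]
264 303 [0.6391 0.1877 0.2922]
264 326 [0.6386 0.1957 0.291 ]
264 347 [0.638  0.203  0.2902]
290 303 [0.6448 0.1888 0.3012]
290 326 [0.6442 0.1963 0.3004]
290 347 [0.6433 0.2032 0.3007]
320 303 [0.6563 0.19   0.3001]
320 326 [0.6551 0.1977 0.3005]
320 347 [0.6539 0.2046 0.3011]
350 303 [0.6677 0.1912 0.3001]
350 326 [0.6665 0.1991 0.3004]
350 347 [0.6652 0.2062 0.3012]
370 303 [0.6747 0.192  0.3014]
370 326 [0.6746 0.2    0.3002]
370 347 [0.6736 0.2074 0.3003]
```

>>> arm_command --pt "0 -25 0 0 0 0" --pt "0 -40 0 0 0 -0.4" --pt "0 -40 0 0 0 -0.4" --pt "0 -40 0 0 0 0" --pt "0 -20 0 0 0 0" --pt "0 0 0 0 0 0"

```text
clock: 8.05
position: [0.4856, 0.1727, 0.2972]
tool_rot: [3.141, 0.005, 1.704]
force: [0.5, 0.8, -1.0]
grip_width: 0.0171
```

```bash
cat >> h.py <<'E'
ex=np.array([np.cos(np.radians(7.6)),np.sin(np.radians(7.6)),0]); ey=np.array([-ex[1],ex[0],0])
def J(a,b,z): return a*ex+b*ey+np.array([0,0,z])
def st():
    s=bot.observe(); p=s['position']; print('along %.4f lat %.4f z %.4f'%(p@ex,p@ey,p[2]),'Fx %.1f Fy %.1f Fz %.1f'%(s['force']@ex,s['force']@ey,s['force'][2]))
E
python3 -c "
from h import *
to(J(.505,.1144,.15),97.6); st()"
```

```text
clk 8.05 pos [0.4856 0.1727 0.2972] rpy [179.97   0.29  97.66] F [ 0.5  0.8 -1. ] w 0.0171
tool shift mm [  8.1   0.8 147.2]
turn deg [0.03 0.29 0.06]
along 0.5042 lat 0.1070 z 0.2972 Fx 0.6 Fy 0.7 Fz -1.0
```

>>> arm_command --pt "8 0 30 0 0.3 0" --pt "0 0 40 0 0 0" --pt "0 0 40 0 0 0" --pt "0 0 30 0 0 0" --pt "0 0 10 0 0 0" --pt "0 0 0 0 0 0"

```text
clock: 8.65
position: [0.4857, 0.1806, 0.1466]
tool_rot: [3.133, -0.003, 1.704]
force: [-0.3, 0.1, -1.3]
grip_width: 0.0172
```

```bash
python3 -c "
from h import *
to(J(.512,.1144,.0904),97.6); st()"
```

```text
clk 8.65 pos [0.4857 0.1806 0.1466] rpy [179.48  -0.19  97.65] F [-0.3  0.1 -1.3] w 0.0172
tool shift mm [-0.6  6.2 56.2]
turn deg [ 0.52 -0.19  0.05]
along 0.5053 lat 0.1148 z 0.1466 Fx -0.3 Fy 0.1 Fz -1.3
```

>>> arm_command --pt "-0.5 3 25 0.5 -0.2 0" --pt "0 2 20 0 0 0" --pt "0 0 9 0 0 0" --pt "0 0 0 0 0 0" --pt "0 0 0 0 0 0"

```text
clock: 9.15
position: [0.495, 0.1821, 0.0981]
tool_rot: [3.133, -0.003, 1.704]
force: [-0.7, 0.6, -2.1]
grip_width: 0.0171
```

```bash
python3 - <<'E'
from h import *
import pickle
to(J(.525,.1144,.0904),97.6); st()
f=grab('scene'); pickle.dump(f,open('s2.pkl','wb')); save(f,'s2.png',(300,220,460,340),5)
E
```

```text
clk 9.15 pos [0.495  0.1821 0.0981] rpy [ 1.795e+02 -1.400e-01  9.760e+01] F [-0.7  0.6 -2.1] w 0.0171
tool shift mm [-0.7 10.2  7.8]
turn deg [ 0.5  -0.14  0.  ]
along 0.5147 lat 0.1151 z 0.0981 Fx -0.6 Fy 0.7 Fz -2.1
```

View pics/s2.png

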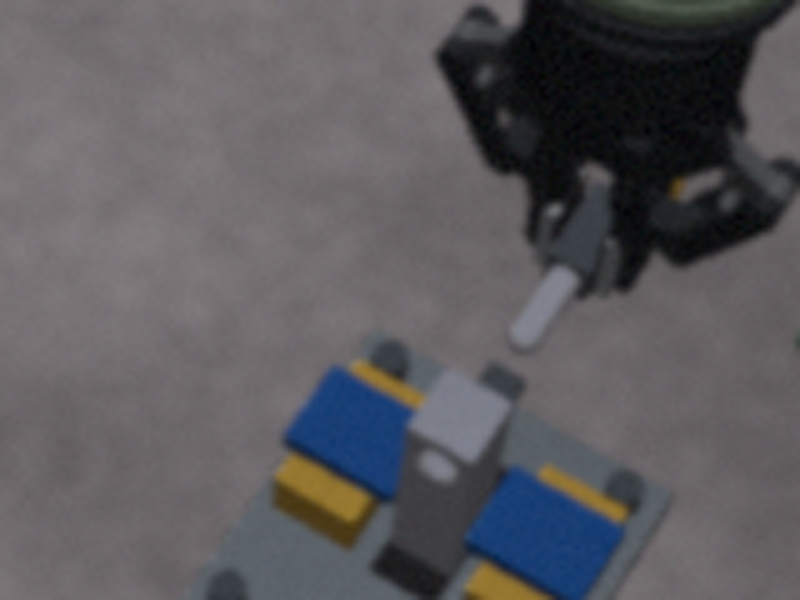

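The shank points at the stud and is level, still about 8 mm too high. I'll lower it, then ease forward.

>>> arm_command --pt "-0.7 0 5 0.5 0 0" --pt "0 3 3 0 0 0" --pt "0 3 1 0 0 0" --pt "0 0 0 0 0 0"

```text
clock: 9.6
position: [0.5026, 0.1827, 0.0907]
tool_rot: [3.139, -0.004, 1.704]
force: [0.1, -0.6, -2.3]
grip_width: 0.0172
```

```bash
python3 -c "
from h import *
to(J(.535,.1144,.0904),97.6); st()"
```

```text
clk 9.6 pos [0.5026 0.1827 0.0907] rpy [179.86  -0.21  97.6 ] F [ 0.1 -0.6 -2.3] w 0.0172
tool shift mm [-0.3 12.6  0.3]
turn deg [ 0.14 -0.21  0.  ]
along 0.5224 lat 0.1146 z 0.0907 Fx -0.0 Fy -0.6 Fz -2.3
```

>>> arm_command --pt "0 3 0 0 0 0" --pt "0 3 0.2 0 0 0" --pt "0 3 0 0 0 0" --pt "0 3 0 0 0 0" --pt "0 3 0 0 0 0" --pt "0 0 0 0 0 0"

```text
clock: 10.2
position: [0.519, 0.1849, 0.0906]
tool_rot: [3.139, -0.004, 1.704]
force: [0.0, -0.6, -1.0]
grip_width: 0.0171
```

```bash
python3 -c "
from h import *
to(J(.545,.1144,.0904),97.6); st()"
```

```text
clk 10.2 pos [0.519  0.1849 0.0906] rpy [179.85  -0.21  97.6 ] F [ 0.  -0.6 -1. ] w 0.0171
tool shift mm [-0.3  6.1  0.2]
turn deg [ 0.15 -0.21  0.  ]
along 0.5389 lat 0.1146 z 0.0906 Fx -0.0 Fy -0.6 Fz -1.0
```

>>> arm_command --pt "0 2 0 0 0 0" --pt "0 2 0.2 0 0 0" --pt "0 2 0 0 0 0" --pt "0 0 0 0 0 0"

```text
clock: 10.6
position: [0.5254, 0.1858, 0.0903]
tool_rot: [3.139, -0.004, 1.703]
force: [-0.0, 0.2, -1.9]
grip_width: 0.0173
```

```bash
python3 -c "
from h import *
to(J(.545,.1144,.0904),97.6); st()"
```

```text
clk 10.6 pos [0.5254 0.1858 0.0903] rpy [179.86  -0.2   97.6 ] F [-0.   0.2 -1.9] w 0.0173
tool shift mm [-0.2 -0.3 -0.1]
turn deg [ 0.14 -0.2   0.  ]
along 0.5453 lat 0.1146 z 0.0903 Fx -0.0 Fy 0.2 Fz -1.9
```

>>> arm_command --pt "0 2 0 0 0 0" --pt "0 2 0 0 0 0" --pt "0 2 0 0 0 0" --pt "0 0 0 0 0 0"

```text
clock: 11.0
position: [0.5318, 0.1866, 0.0903]
tool_rot: [3.139, -0.003, 1.703]
force: [-0.3, -0.2, -1.5]
grip_width: 0.0172
```

```bash
python3 -c "
from h import *
to(J(.555,.1144,.0904),97.6); st()"
```

```text
clk 11.0 pos [0.5318 0.1866 0.0903] rpy [179.87  -0.2   97.6 ] F [-0.3 -0.2 -1.5] w 0.0172
tool shift mm [-0.2  3.2 -0.1]
turn deg [ 0.13 -0.2   0.  ]
along 0.5518 lat 0.1146 z 0.0903 Fx -0.3 Fy -0.1 Fz -1.5
```

>>> arm_command --pt "0 2 0 0 0 0" --pt "0 2 0 0 0 0" --pt "0 2 0 0 0 0" --pt "0 0 0 0 0 0"

```text
clock: 11.4
position: [0.5369, 0.1869, 0.0896]
tool_rot: [-3.141, -0.003, 1.704]
force: [1.3, 0.9, -3.5]
grip_width: 0.0169
```

```bash
python3 -c "
from h import *
to(J(.565,.1144,.0904),97.6); st()"
```

```text
clk 11.4 pos [0.5369 0.1869 0.0896] rpy [-1.7996e+02 -1.6000e-01  9.7600e+01] F [ 1.3  0.9 -3.5] w 0.0169
tool shift mm [ 0.1  8.1 -0.8]
turn deg [-0.04 -0.16  0.  ]
along 0.5569 lat 0.1143 z 0.0896 Fx 1.4 Fy 0.7 Fz -3.5
```

>>> arm_command --pt "0 1.5 0 0 0 0" --pt "0 2 0 0 0 0" --pt "0 0 0 0 0 0"

```text
clock: 11.7
position: [0.541, 0.1875, 0.0897]
tool_rot: [-3.141, -0.003, 1.703]
force: [0.8, 0.1, -4.3]
grip_width: 0.017
```

```bash
python3 -c "
from h import *
to(J(.565,.1144,.0904),97.6); st()"
```

```text
clk 11.7 pos [0.541  0.1875 0.0897] rpy [-1.7999e+02 -1.6000e-01  9.7600e+01] F [ 0.8  0.1 -4.3] w 0.017
tool shift mm [ 0.1  4.  -0.7]
turn deg [-0.01 -0.16  0.  ]
along 0.5610 lat 0.1143 z 0.0897 Fx 0.8 Fy 0.0 Fz -4.3
```

>>> arm_command --pt "0 2 0 0 0 0" --pt "0 2 0 0 0 0" --pt "0 2 0 0 0 0" --pt "0 0 0 0 0 0"

```text
clock: 12.1
position: [0.5476, 0.1884, 0.0897]
tool_rot: [3.142, -0.003, 1.704]
force: [0.3, -0.2, -3.9]
grip_width: 0.0169
```

```bash
python3 -c "
from h import *
to(J(.575,.1144,.0904),97.6); st()"
```

```text
clk 12.1 pos [0.5476 0.1884 0.0897] rpy [ 1.80e+02 -1.60e-01  9.76e+01] F [ 0.3 -0.2 -3.9] w 0.0169
tool shift mm [ 0.1  7.3 -0.7]
turn deg [ 0.   -0.16  0.  ]
along 0.5677 lat 0.1143 z 0.0897 Fx 0.2 Fy -0.2 Fz -3.9
```

>>> arm_command --pt "0 1 0 0 0 0" --pt "0 1 0 0 0 0" --pt "0 1 0 0 0 0"

```text
clock: 12.4
position: [0.5504, 0.1888, 0.0896]
tool_rot: [-3.141, -0.003, 1.704]
force: [-1.0, -1.0, -4.8]
grip_width: 0.0167
```

>>> arm_command --pt "0 1 0 0 0 0" --pt "0 1 0 0 0 0"

```text
clock: 12.6
position: [0.5524, 0.189, 0.0896]
tool_rot: [-3.141, -0.003, 1.704]
force: [-1.4, -0.7, -3.6]
grip_width: 0.0172
```

```bash
python3 -c "
from h import *
to(J(.575,.1144,.0904),97.6); st()"
```

```text
clk 12.6 pos [0.5524 0.189  0.0896] rpy [-1.7995e+02 -1.5000e-01  9.7610e+01] F [-1.4 -0.7 -3.6] w 0.0172
tool shift mm [ 0.1  2.4 -0.8]
turn deg [-0.05 -0.15  0.01]
along 0.5726 lat 0.1143 z 0.0896 Fx -1.4 Fy -0.5 Fz -3.6
```

>>> arm_command --pt "0 1 0 0 0 0" --pt "0 1 0 0 0 0"

```text
clock: 12.8
position: [0.5538, 0.1892, 0.0894]
tool_rot: [-3.139, -0.002, 1.704]
force: [-11.6, -2.7, 4.6]
grip_width: 0.017
```

>>> arm_command --pt "0 1 0 0 0 0" --pt "0 1 0 0 0 0"

```text
clock: 13.0
position: [0.5538, 0.1892, 0.0894]
tool_rot: [-3.135, -0.002, 1.704]
force: [-10.5, -2.0, 5.0]
grip_width: 0.0168
```

```bash
python3 -c "
from h import *
to(J(.58,.1144,.0904),97.6); st()"
```

```text
clk 13.0 pos [0.5538 0.1892 0.0894] rpy [-1.7959e+02 -1.1000e-01  9.7630e+01] F [-10.5  -2.    5. ] w 0.0168
tool shift mm [ 0.1  6.  -1. ]
turn deg [-0.41 -0.11  0.03]
along 0.5740 lat 0.1143 z 0.0894 Fx -10.6 Fy -0.6 Fz 5.0
```

The pin met a hard stop at along 0.574 with about 10 N, and the camera predicted 0.575. I'll relax, release, rise and check.

>>> arm_command --pt "0 0 0 0.3 0 0" --pt "0 0 0 0 0 0"

```text
clock: 13.2
position: [0.5537, 0.1892, 0.0897]
tool_rot: [-3.129, -0.002, 1.704]
force: [-3.1, 0.1, -2.3]
grip_width: 0.0174
```

>>> arm_command --pt "0 0 0 0 0 0" --pt "0 0 0 0 0 0" --pt "0 0 0 0 0 0" --grip 50

```text
clock: 13.5
position: [0.5551, 0.1896, 0.0903]
tool_rot: [-3.132, -0.003, 1.704]
force: [-0.1, 0.3, 0.4]
grip_width: 0.0426
```

>>> arm_command --pt "0 0 -10 0 0 0" --pt "0 0 -25 0 0 0" --pt "0 0 -40 0 0 0" --pt "0 0 -40 0 0 0" --pt "0 0 -10 0 0 0" --pt "0 0 0 0 0 0"

```text
clock: 14.1
position: [0.5568, 0.1895, 0.2231]
tool_rot: [-3.134, -0.003, 1.704]
force: [-0.6, -0.3, -0.6]
grip_width: 0.0425
```

```bash
python3 - <<'E'
from h import *
st()
f=grab('scene'); a=f['color'][250:330,330:440,::-1]
w=grab('wrist'); 
import pickle; pickle.dump(w,open('w4.pkl','wb')); pickle.dump(f,open('s3.pkl','wb'))
a=cv2.resize(a,(550,400),interpolation=cv2.INTER_CUBIC); cv2.imwrite('pics/s3.png',a)
save(w,'w4.png',None,.6)
cv2.imwrite('pics/m3.png',np.vstack([a[:, :550],cv2.resize(w['color'][0:250,150:510,::-1],(550,200))[:200]]))
E
```

```text
along 0.5770 lat 0.1142 z 0.2231 Fx -0.7 Fy -0.2 Fz -0.6
```

View pics/m3.png

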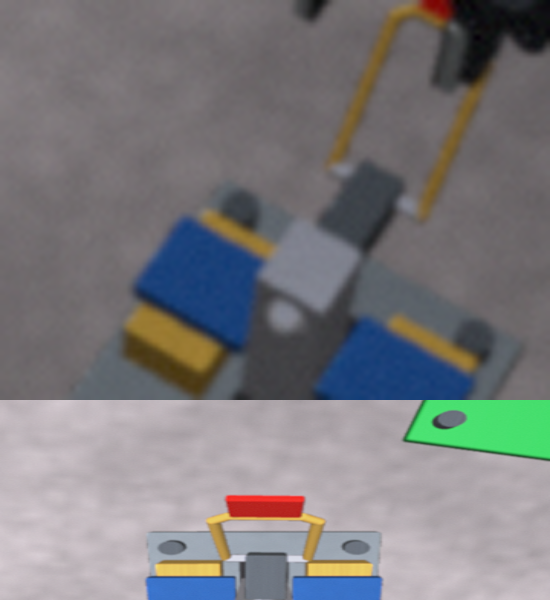

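The pin sits in the stud: the head is up against it with no gap, the nose shows in the far hole, and the ring still leans back. Next I'll measure the tab and the stud/head gap.

```bash
python3 - <<'E'
from h import *
import pickle
f=pickle.load(open('w4.pkl','rb')); C=cloud(f); c=f['color'].astype(int)
A=C@ex; B=C@ey; z=C[...,2]
m=(c[...,0]>150)&(c[...,1]<70)&(c[...,2]<70)&(abs(B-.114)<.05)&(A<.6)
print('tab',m.sum(),A[m].mean(),B[m].mean(),z[m].mean(),A[m].min(),A[m].max(),z[m].min(),z[m].max())
# profile along head/stud at lat .1143
m=(abs(B-.1143)<.003)&(z>.06)&(z<.12)
for a in np.arange(.53,.63,.003):
    k=m&(abs(A-a)<.0015); print('%.3f %d %.4f'%(a,k.sum(),np.median(z[k]) if k.any() else 0),end=' | ')
to(J(.45,.1143,.16),97.6)
E
```

```text
tab 1249 0.5122745169422471 0.11388227429184473 0.15378819962694457 0.5066221711131855 0.5185395940596741 0.14291608949426848 0.34731664359333403
0.530 0 0.0000 | 0.533 0 0.0000 | 0.536 0 0.0000 | 0.539 0 0.0000 | 0.542 0 0.0000 | 0.545 0 0.0000 | 0.548 0 0.0000 | 0.551 28 0.0862 | 0.554 50 0.0914 | 0.557 39 0.0919 | 0.560 43 0.0917 | 0.563 36 0.0917 | 0.566 44 0.0917 | 0.569 38 0.0922 | 0.572 40 0.0920 | 0.575 37 0.0917 | 0.578 39 0.0920 | 0.581 40 0.0921 | 0.584 40 0.0921 | 0.587 36 0.0922 | 0.590 62 0.0926 | 0.593 42 0.0986 | 0.596 39 0.0990 | 0.599 38 0.0989 | 0.602 38 0.0987 | 0.605 38 0.0989 | 0.608 37 0.0988 | 0.611 36 0.0986 | 0.614 39 0.0989 | 0.617 38 0.0990 | 0.620 2 0.0984 | 0.623 5 0.0879 | 0.626 2 0.0854 | 0.629 0 0.0000 | clk 14.2 pos [0.5562 0.1893 0.2212] rpy [-1.7945e+02 -1.5000e-01  9.7620e+01] F [-0.3 -0.2 -0.6] w 0.0429
tool shift mm [ 1.000e-01 -1.257e+02  6.240e+01]
turn deg [-0.55 -0.15  0.03]
```

Measured, the head spans along 0.552–0.591, with the stud face right there, so it is seated. Now I close the fingers, go behind the ring tab and push it over.

>>> arm_command --pt "0 -20 0 -0.5 0 0" --pt "0 -35 0 0 0 0" --pt "0 -35 0 0 0 0" --pt "0 -25 0 0 0 0" --pt "0 -7 0 0 0 0" --pt "0 0 25 0 0 0" --pt "0 0 20 0 0 0" --pt "0 0 0 0 0 0" --grip 0

```text
clock: 15.0
position: [0.4273, 0.1706, 0.1666]
tool_rot: [-3.129, 0.002, 1.705]
force: [-0.7, -0.3, -0.1]
grip_width: 0.0003
```

```bash
python3 -c "
from h import *
to(J(.47,.1143,.162),97.6); st()"
```

```text
clk 15.0 pos [0.4273 0.1706 0.1666] rpy [-1.793e+02  1.100e-01  9.766e+01] F [-0.7 -0.3 -0.1] w 0.0003
tool shift mm [ 1.7 23.9  4.3]
turn deg [-0.7   0.11  0.06]
along 0.4461 lat 0.1126 z 0.1666 Fx -0.7 Fy -0.2 Fz -0.1
```

>>> arm_command --pt "1.7 15 3 -0.7 0 0" --pt "0 12 0 0 0 0" --pt "0 6 0 0 0 0" --pt "0 6 0 0 0 0" --pt "0 6 0 0 0 0" --pt "0 0 0 0 0 0"

```text
clock: 15.6
position: [0.4776, 0.1791, 0.1644]
tool_rot: [3.14, 0.002, 1.704]
force: [-0.7, 0.0, -0.8]
grip_width: -0.0003
```

```bash
python3 -c "
from h import *
to(J(.544,.1143,.180),97.6); st()"
```

```text
clk 15.6 pos [0.4776 0.1791 0.1644] rpy [1.7989e+02 1.2000e-01 9.7620e+01] F [-0.7  0.  -0.8] w -0.0003
tool shift mm [ -0.2  47.  -15.5]
turn deg [0.11 0.12 0.02]
along 0.4971 lat 0.1144 z 0.1644 Fx -0.7 Fy 0.1 Fz -0.8
```

>>> arm_command --pt "0 6 -3 0 0 0" --pt "0 6 -3 0 0 0" --pt "0 6 -3 0 0 0" --pt "0 6 -2 0 0 0" --pt "0 6 -2 0 0 0" --pt "0 6 -2 0 0 0" --pt "0 5 0 0 0 0" --pt "0 0 0 0 0 0"

```text
clock: 16.4
position: [0.5218, 0.1851, 0.1814]
tool_rot: [3.139, 0.002, 1.704]
force: [-0.5, -0.2, -0.5]
grip_width: 0.0001
```

```bash
python3 - <<'E'
from h import *
to(J(.544,.1143,.180),97.6); st()
f=grab('scene'); save(f,'s4.png',(310,180,450,320),4)
E
```

```text
clk 16.4 pos [0.5218 0.1851 0.1814] rpy [1.7986e+02 1.0000e-01 9.7620e+01] F [-0.5 -0.2 -0.5] w 0.0001
tool shift mm [-0.1  2.3  1.4]
turn deg [0.14 0.1  0.02]
along 0.5417 lat 0.1144 z 0.1814 Fx -0.5 Fy -0.1 Fz -0.5
```

View pics/s4.png

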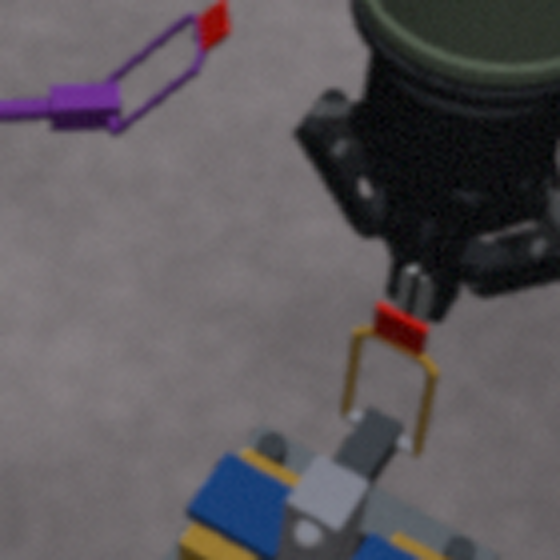

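The ring is now upright, with the fingertips behind the red tab at about (400,325) in the crop. I'll follow the arc over the stud.

>>> arm_command --pt "0 7 0.5 0 0 0" --pt "0 8 1 0 0 0" --pt "0 8 1.5 0 0 0" --pt "0 7 2 0 0 0" --pt "0 6 3 0 0 0" --pt "0 6 3 0 0 0" --pt "0 0 0 0 0 0"

```text
clock: 17.15
position: [0.5666, 0.191, 0.1688]
tool_rot: [3.14, 0.002, 1.704]
force: [-0.8, 0.4, -0.6]
grip_width: 0.0001
```

```bash
python3 -c "
from h import *
to(J(.5959,.1143,.1636),97.6); st()"
```

```text
clk 17.15 pos [0.5666 0.191  0.1688] rpy [1.7992e+02 1.2000e-01 9.7630e+01] F [-0.8  0.4 -0.6] w 0.0001
tool shift mm [-0.   9.   5.2]
turn deg [0.08 0.12 0.03]
along 0.5869 lat 0.1144 z 0.1688 Fx -0.7 Fy 0.5 Fz -0.6
```

>>> arm_command --pt "0 5 3 0 0 0" --pt "0 5 3 0 0 0" --pt "0 5 4 0 0 0" --pt "0 5 4 0 0 0" --pt "0 5 4 0 0 0" --pt "0 4 4 0 0 0" --pt "0 0 0 0 0 0"

```text
clock: 17.85
position: [0.5976, 0.1951, 0.1445]
tool_rot: [3.141, 0.002, 1.704]
force: [-0.3, -0.3, 0.7]
grip_width: -0.0002
```

```bash
python3 -c "
from h import *
to(J(.6177,.1143,.1447),97.6); st()"
```

```text
clk 17.85 pos [0.5976 0.1951 0.1445] rpy [1.7996e+02 1.3000e-01 9.7640e+01] F [-0.3 -0.3  0.7] w -0.0002
tool shift mm [-0.1 -0.5 -0.2]
turn deg [0.04 0.13 0.04]
along 0.6182 lat 0.1144 z 0.1445 Fx -0.3 Fy -0.2 Fz 0.7
```

Now on to φ≈75° and 85°, stopping before the nose.

>>> arm_command --pt "0 4 5 0 0 0" --pt "0 4 5 0 0 0" --pt "0 4 5 0 0 0" --pt "0 3 5 0 0 0" --pt "0 2 3 0 0 0" --pt "0 2 3 0 0 0" --pt "0 1 2 0 0 0" --pt "0 0 0 0 0 0"

```text
clock: 18.65
position: [0.6191, 0.198, 0.1137]
tool_rot: [3.141, 0.002, 1.704]
force: [-0.4, 0.0, 0.0]
grip_width: -0.0001
```

```bash
python3 - <<'E'
from h import *
to(J(.640,.1143,.108),97.6); st()
f=grab('scene'); save(f,'s5.png',(310,220,450,340),4)
E
```

```text
clk 18.65 pos [0.6191 0.198  0.1137] rpy [1.7998e+02 1.3000e-01 9.7640e+01] F [-0.4  0.   0. ] w -0.0001
tool shift mm [-0.   0.2  5.7]
turn deg [0.02 0.13 0.04]
along 0.6398 lat 0.1143 z 0.1137 Fx -0.4 Fy 0.1 Fz 0.0
```

View pics/s5.png

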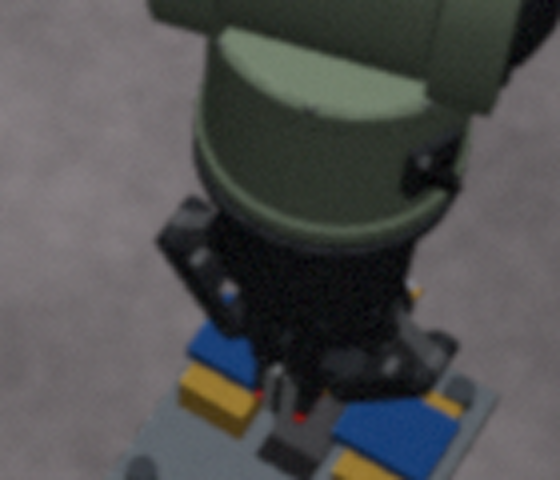

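The red tab is under the fingertips at about (285,400). Now I press down in small steps and watch the force.

>>> arm_command --pt "0 0 2 0 0 0" --pt "0 0 2 0 0 0" --pt "0 0 2 0 0 0"

```text
clock: 19.0
position: [0.6199, 0.1982, 0.1088]
tool_rot: [3.138, 0.002, 1.704]
force: [2.3, -0.2, 8.6]
grip_width: -0.0001
```

>>> arm_command --pt "0 0 1.5 0 0 0" --pt "0 0 1.5 0 0 0"

```text
clock: 19.2
position: [0.6212, 0.1986, 0.1068]
tool_rot: [3.135, 0.001, 1.704]
force: [1.4, -0.2, 5.7]
grip_width: -0.0001
```

>>> arm_command --pt "0 0 1.5 0 0 0" --pt "0 0 1 0 0 0"

```text
clock: 19.4
position: [0.6219, 0.1988, 0.105]
tool_rot: [3.133, 0.001, 1.704]
force: [-1.3, -1.5, 5.4]
grip_width: -0.0002
```

>>> arm_command --pt "0 -0.5 1 0 0 0" --pt "0 -0.5 1 0 0 0"

```text
clock: 19.6
position: [0.622, 0.1989, 0.1039]
tool_rot: [3.13, 0.0, 1.704]
force: [1.8, 0.0, 6.9]
grip_width: 0.0002
```

>>> arm_command --pt "0 -0.5 1 0 0 0" --pt "0 0 1 0 0 0"

```text
clock: 19.8
position: [0.6223, 0.1989, 0.1027]
tool_rot: [3.128, -0.0, 1.704]
force: [-1.8, -0.3, 3.8]
grip_width: -0.0
```

>>> arm_command --pt "0 0 1 0 0 0" --pt "0 0 1 0 0 0"

```text
clock: 20.0
position: [0.6222, 0.1988, 0.1007]
tool_rot: [3.128, -0.0, 1.704]
force: [-1.3, 0.1, 2.9]
grip_width: -0.0004
```

>>> arm_command --pt "0 0 1 0.3 0 0" --pt "0 0 1 0.3 0 0"

```text
clock: 20.2
position: [0.6219, 0.1988, 0.0983]
tool_rot: [3.14, -0.0, 1.704]
force: [0.6, -0.6, 0.3]
grip_width: 0.0001
```

>>> arm_command --pt "0 0 1 0 0 0" --pt "0 0 1 0 0 0"

```text
clock: 20.4
position: [0.6218, 0.1988, 0.0957]
tool_rot: [3.141, -0.0, 1.704]
force: [0.7, 0.2, -0.6]
grip_width: -0.0003
```

>>> arm_command --pt "0 0 1 0 0 0" --pt "0 0 1 0 0 0"

```text
clock: 20.6
position: [0.6217, 0.1988, 0.0932]
tool_rot: [3.141, 0.0, 1.704]
force: [-0.3, 0.4, 0.2]
grip_width: 0.0002
```

>>> arm_command --pt "0 0 1 0 0 0" --pt "0 0 1 0 0 0"

```text
clock: 20.8
position: [0.6216, 0.1988, 0.091]
tool_rot: [3.141, 0.0, 1.704]
force: [0.0, -0.3, 0.9]
grip_width: -0.0
```

>>> arm_command --pt "0 0 1 0 0 0" --pt "0 0 1 0 0 0"

```text
clock: 21.0
position: [0.6217, 0.1988, 0.0889]
tool_rot: [3.141, 0.0, 1.704]
force: [-0.9, -0.1, -0.0]
grip_width: 0.0002
```

>>> arm_command --pt "0 0 1 0 0 0" --pt "0 0 1 0 0 0"

```text
clock: 21.2
position: [0.6217, 0.1988, 0.0868]
tool_rot: [3.141, -0.0, 1.704]
force: [0.5, 0.1, 4.0]
grip_width: -0.0002
```

>>> arm_command --pt "0 0 0.8 0 0 0"

```text
clock: 21.3
position: [0.6219, 0.1988, 0.0861]
tool_rot: [3.141, -0.0, 1.704]
force: [-1.3, -0.7, 4.6]
grip_width: 0.0002
```

>>> arm_command --pt "0 0 -10 0 0 0" --pt "0 0 -30 0 0 0" --pt "0 0 -45 0 0 0" --pt "0 0 -45 0 0 0" --pt "0 20 -45 0 0 0" --pt "0 30 -10 0 0 0" --pt "0 10 0 0 0 0" --pt "0 0 0 0 0 0"

```text
clock: 22.1
position: [0.6816, 0.2066, 0.2836]
tool_rot: [3.139, -0.001, 1.704]
force: [-0.4, 0.6, -1.3]
grip_width: 0.0001
```

```bash
python3 - <<'E'
from h import *
st()
f=grab('scene'); w=grab('wrist'); A0=w
C=cloud(w); c=w['color'].astype(int); A=C@ex;B=C@ey;z=C[...,2]
m=(c[...,0]>150)&(c[...,1]<70)&(c[...,2]<70)&(abs(B-.114)<.05)
print('tab',m.sum(),np.median(A[m]),np.median(B[m]),np.median(z[m]),np.percentile(A[m],[3,97]),np.percentile(z[m],[3,97]))
a0=np.median(A[m]); print('angle est', 2.27+np.arctan2(.0845-np.median(z[m])+.002-.0013, a0-.557))
m=(abs(B-.1143)<.003)&(z>.06)&(z<.12)
for a in np.arange(.548,.66,.003):
    k=m&(abs(A-a)<.0015); print('%.3f %.4f'%(a,np.median(z[k]) if k.any() else 0),end='|')
a=cv2.resize(f['color'][250:340,320:440,::-1],(480,360),interpolation=cv2.INTER_CUBIC)
ys,xs=np.where(m); v0=max(0,int(ys.mean())-75); u0=max(0,int(xs.mean())-100); print(u0,v0)
b=cv2.resize(w['color'][v0:v0+150,u0:u0+200,::-1],(480,360),interpolation=cv2.INTER_CUBIC)[:240]
cv2.imwrite('pics/f.png',np.vstack([a,b]))
E
```

```text
along 0.7029 lat 0.1146 z 0.2836 Fx -0.4 Fy 0.6 Fz -1.3
tab 605 0.6357576366702967 0.11373824905736224 0.06987932389289742 [0.62794884 0.64450253] [0.06794478 0.07199143]
angle est 2.46212988013087
0.548 0.0000|0.551 0.0000|0.554 0.0918|0.557 0.0917|0.560 0.0918|0.563 0.0916|0.566 0.0919|0.569 0.0918|0.572 0.0922|0.575 0.0921|0.578 0.0921|0.581 0.0918|0.584 0.0920|0.587 0.0921|0.590 0.0922|0.593 0.0986|0.596 0.0987|0.599 0.0985|0.602 0.0989|0.605 0.0986|0.608 0.0988|0.611 0.0989|0.614 0.0986|0.617 0.0988|0.620 0.0883|0.623 0.0873|0.626 0.0729|0.629 0.0711|0.632 0.0709|0.635 0.0703|0.638 0.0697|0.641 0.0694|0.644 0.0682|0.647 0.0000|0.650 0.0000|0.653 0.0000|0.656 0.0000|0.659 0.0000|223 0
```

View pics/f.png

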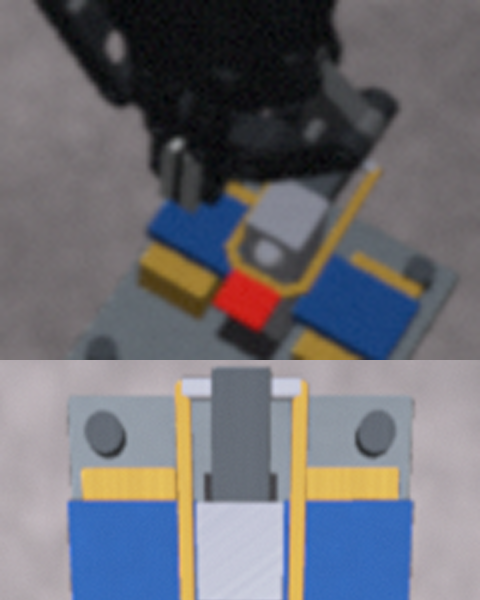

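The ring is shut. It passes round both sides of the stud, the red tab lies below the nose, and its angle is about 2.45. The head is still seated, so I'm handing in.

```bash
python3 -c "
from h import *
st(); bot.job_done(); print(bot.observe()['clock'])"
```

```text
along 0.7016 lat 0.1147 z 0.2827 Fx -1.1 Fy -0.2 Fz -0.6
the job is handed in; nothing more can be done
the job is handed in; nothing more can be done
```

The clamp is locked and the job is handed in, at about 22 s on the robot's clock. I took the grey linch pin from the black rest and pushed it through the grey jig's stud. I then flipped the ring over the stud and pressed its tab until it snapped past the nose.

- **Pin:** it stopped hard against the stud with a reading of about 11–12 N along the hole, slightly above the 10 N guide. The depth profile after the ring shut shows the head still against the stud face.
- **Ring:** pressing peaked at about 9 N, and the force then fell to nearly zero as it snapped. I estimate its angle at 2.46, at the 2.45 end stop and well above the 2.37 needed, and the tab sits below the nose.
- **Robot and bystanders:** the gripper was about 0.2 m clear of the jig at hand-in. I did not touch the jar, weight, wrench or look-alikes, but I took no separate final picture to check them.

None of my checks failed or disagreed. Forces were read only at the end of each move, so short peaks in between would not show.

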